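# Lock the test chamber hatch with its T-key

## Task

Lock the hatch of the battery test chamber: swing the steel dust cover well clear of the keyhole, then take the orange T-key from its rack and press it into the keyhole while turning until it drops fully home. Then turn it clockwise as far as it goes, using only the key and not pushing the red latch arm, and leave the key sitting fully home in the lock. Leave the blue key in the rack and do not disturb anything else on the table.

Things in the scene. Friction and masses are not known exactly. Their poses are not given: they have to be found in the camera images.
- key: The right T-key, 112 mm long, orange handle, upright in one of the rack's slots. Origin at the end of its steel blade, z towards the handle, x along the handle bar and the blade's wide side. Blade 26 x 10 mm (x, y), z 0-30, lowest 6 mm reduced to 22 x 7; round shoulder 42 mm wide z 30-35; shank 16 mm; bar 80 x 18 x 22 mm (x, y, z). Half a turn about z gives the same shape. 0.22 kg.
- key_handle (a point): Centre of the orange handle bar, 101 mm above the end of the blade; axes as the key.
- key_shoulder (a point): Centre of the underside of the key's shoulder, 30 mm above the end of the blade; axes as the key.
- spare: The wrong key, to be left in the rack: same shape with a blue handle and a 10 mm round pin in place of the blade. Origin and axes as the orange key.
- rack: Grey plastic rack block 220 x 85 x 50 mm (x, y, z), fixed to the table, origin at the centre of its underside, z up. Two slots in its top, at x = -55 and +55 mm, 29 x 13 mm, long side along x, hold the keys by their blades, 30 mm deep; the shoulders rest on its top.
- chamber: Grey test chamber, fixed; origin on the table under the lock, z up, x towards its rear. Its console face, 280 mm wide, slopes up to the rear at 0.56 rad (32 degrees), from z 50 mm at x -75 to z 182 mm at x 135; the lock's axis leaves the face at z 97 mm. Behind is the body, to x 320, 182 mm high, with a flange and knob on top up to 234 mm.
- lock_mouth (a point): Centre of the keyhole's mouth in the top of the fixed brass collar (52 x 52 x 12 mm), 32 mm out from the sloped face. z out of the face, along the lock's axis; x up the slope. In its 31 mm round bore the blade may turn freely; under it is the latch's slot. Blade resting on the slot's rim: shoulder 18 mm out from here; fully home: the key's shoulder point is here.
- latch_slot (a point): Centre of the slot's upper rim, 12 mm below the mouth on the lock's axis. The slot is 28 x 12 mm, 18 mm deep; x along its long side and along the latch arm, z out of the face. It turns with the latch, which carries a red arm along x, reaching 78 mm from the axis, 7 to 13 mm above the face, lower than the collar; the robot must not push that arm directly.
- latch (a joint): Angle of the latch, rad, 0 to 1.4, growing clockwise seen from outside. At 0 the slot's x points 1.4 rad anticlockwise from up the slope; at 1.4 (its stop) it points up the slope and the arm holds the hatch. It starts below 0.5 and stays where it is left; about 0.3 Nm turns it.
- cover (a joint): Angle of the dust cover in rad, 0 (over the keyhole) to 1.5 (clear of it), growing anticlockwise seen from outside: the knob swings down the slope. It stays where it is left; 0.06 Nm moves it. Near 1.5 it is well clear.
- cover_knob (a point): Centre of the top of the dust cover's round black knob, 18 mm diameter, 30 mm high, standing out from the steel cover plate (4 mm thick, its disc 44 mm in diameter, its underside 34 mm above the face). z along the lock's axis, out of the face. It lies 52 mm from the pivot, along the cover's y.
- cover_pivot (a point): The cover's pivot, at the underside of its plate, 52 mm from the lock's axis to the right looking up the slope (-y of lock_mouth). z out of the face, y from the pivot to the knob.
- cylinder: Bystander: upright aluminium gas cylinder 54 mm in diameter, 180 mm high, origin under its centre.
- cell: Bystander: upright green battery cell 46 mm in diameter, 110 mm high, origin under its centre.
- jar: Bystander: jar 64 mm in diameter, 85 mm high, origin under its centre.
- driver: Bystander: screwdriver lying on the table, 180 mm long along x, about 30 mm high.
- plug: Bystander: steel flange plug 60 mm in diameter, 60 mm high, origin under its centre.
- spool: Bystander: white ring spool 90 mm in diameter, 30 mm high, origin under its centre.
There are look-alikes about, which are no part of the job. Leave any green or pink look-alike of the key alone.

How it is judged:
On the way, in this order (a step that is already met when the one before it is completed fails the run):
1. the dust cover is swung clear of the keyhole (more than 1.15 rad) (value of joint cover above 1.15 rad), for 0.2 s.
2. the orange key has dropped fully home with the latch not yet turned (latch below 1.0 rad) (distance between key_shoulder and lock_mouth below 0.007 m and angle between the z axis of key and the z axis of lock_mouth, either way round below 0.14 rad and value of joint latch below 1 rad), for 0.1 s.
3. the latch is turned to its end (more than 1.25 rad) with the key fully home (distance between key_shoulder and lock_mouth below 0.007 m and angle between the z axis of key and the z axis of lock_mouth, either way round below 0.14 rad and value of joint latch above 1.25 rad), for 0.2 s.
At the end, for the whole second after the job is handed in: The orange key sits fully home in the lock (its shoulder within 7 mm of the keyhole's mouth, within 0.14 rad of the lock's axis), released and at rest; the latch stands beyond 1.25 rad and the dust cover beyond 1.1 rad; the blue key is still in its slot, within 20 mm (all of step 3 and value of joint cover above 1.1 rad and linear speed of key below 0.02 m/s and distance of spare from where it was at the start of the episode below 0.02 m); the robot touches nothing.
It fails at once if the red latch arm is pushed directly by the robot (over 2 N) (contact force between any of the fingers, the arm and latch above 2 N).
It fails at once if the blue key is lifted or moved by more than 30 mm (distance of spare from where it was at the start of the episode above 0.03 m).
It fails at once if a bystander is moved by more than 40 mm (distance of any of cylinder, cell, jar, driver, plug, spool from where it was at the start of the episode above 0.04 m).
It fails at once if an upright bystander is tipped (angle between any of cylinder, cell, jar, plug's own z axis and vertical above 0.5 rad).
It also fails if it takes over 62 s, if anything falls off the work surface, if the arm or the gripper's body presses on something with over 40 N, if the wrist force passes 120 N, or if a joint passes its speed limit or range.

## Robot

A 7-joint arm with a two-finger parallel gripper is mounted at the origin on the work surface. World frame = base frame: x ahead of the robot, y to its left, z up, the work surface at z = 0. Lengths are in m, angles in rad, forces in N, time in s.
With the tool pointing down it reaches from about 0.4 to 0.9 m from the base axis. Payload 5.5 kg.
Tool frame: the origin (TCP) lies midway between the tips of the shut fingers; the grasp point (between the pads) lies 19 mm behind it (manip.grip_depth is the distance from the TCP to the grasp point, in m); z points along the fingers, x is the direction in which the jaws open and shut, and the axes are right-handed (so a half turn about z gives the same grasp; the last joint's range is limited). The gripper opens to 92 mm and grips with 3 to 60 N. Pads are 19 mm wide; open, the fingers measure 130 mm over their backs; the gripper's body (75 mm by 190 mm) begins 47 mm behind the grasp point.
Start: joints at [1.521, 0.501, -0.427, 1.55, 0.221, 1.138, -0.21], TCP at [0.2, -0.618, 0.202] pointing down, gripper open.
Joint ranges: [-2.88, 2.88], [-0.31, 2.03], [-1.54, 1.56], [0.2, 2.42], [-1.41, 4.55], [0.19, 2.02], [-2.57, 2.57]. Speed limits (rad/s): [2.57, 2.57, 3.14, 3.14, 3.14, 3.14, 3.14].

## Interface

Orientations are given as a unit quaternion [x, y, z, w].
In Python, from bench import manip, effector, viewer gives the robot as it stands. Calls block until the motion is done:
- manip.move_pose(position, orientation): joint-space move of the TCP to a pose.
- manip.servo_line(position, ori=None, vel=0.15): straight line of the TCP; ori=None keeps the orientation; vel is the mean speed in m/s.
- manip.movej(angles): joint-space move.
- effector.open_jaws() and effector.close(f_grip=None): open the fingers fully, or close them until they stop; f_grip is the grip in N (None keeps the last).
- manip.sleep(seconds).
- manip.solve_ik(position, orientation): joint angles nearest the present ones, or None.
- viewer.get_image(name): name is "side" or "top" or "wrist"; returns the picture (384x512x3 uint8, red, green, blue); there is no depth.
- viewer.get_calibration(name): a dict with "vfov" (degrees; the focal length in pixels is half the picture's height over the tangent of half this angle, whatever the lens; pixels are square), "cx", "cy" (the principal point, pixels), "eye" and "attitude" of the camera in the world. Camera axes: x right, y down, z forward; pixel columns grow to the right and rows downward; lengths in m; the calibration is good to about 2 mm. The wrist camera is an equidistant fisheye: a pixel r from the principal point sees the ray r / f radians off the axis. A picture is of the moment at which its call begins: read the wrist's pose just before it. get_calibration takes no time and is no camera call; for the wrist camera it gives the pose at the moment of the call.
A pose or a line that the arm cannot do raises manip.PlanningError and nothing moves.
- manip.hand_in(): hands the job in, once; it reports no verdict.
Readings, each from a call of its own:
- manip.current_clock(): time.
- manip.current_q(): joint angles.
- manip.current_joint_velocities(): joint speeds.
- manip.current_tau(): joint torques, N m.
- manip.current_tool_pos(): TCP position.
- manip.current_tcp_rot(): TCP orientation.
- manip.current_force(): force on the tool from outside, world axes, zero at the start.
- manip.current_wrist_torque(): the same for the moment, N m.
- manip.current_finger_gap(): finger opening in m.
Only numpy, scipy, OpenCV 4.12 (cv2) and the standard library are available. Lean on these libraries where they do the work, as an engineer would, in place of code of your own. Each camera call takes 0.05 s, during which the arm holds its last target.

## Working session

There is one attempt and no reset: what is moved stays moved. The work goes in short steps, each a Python script; the robot and the scene stay as the last script left them, time stands still between calls to the robot, and variables do not carry over. Pictures are saved under pics/ and viewed, and the job is handed in when it is done.

```bash
ls -la; mkdir -p pics; python3 - <<'E'
from bench import manip, effector, viewer
import cv2
print(manip.current_clock(), manip.current_q(), manip.current_tool_pos(), manip.current_tcp_rot())
for n in ["side","top","wrist"]:
    c=viewer.get_calibration(n); im=viewer.get_image(n)
    print(n,c)
    cv2.imwrite(f"pics/a_{n}.png",im[:,:,::-1])
print(manip.current_clock(), manip.grip_depth)
E
```

```text
total 12
drwxr-xr-x  3 agent agent 4096 Dec  6 04:30 .
drwxr-xr-x 23 root  root  4096 Dec  6 04:30 ..
drwxr-xr-x  2 agent agent 4096 Dec  6 04:30 pics
0.0 [ 1.52121106  0.50179056 -0.42677657  1.55150684  0.22080857  1.13829447
 -0.21028722] [ 0.19972067 -0.6177433   0.20118939] [ 8.08633117e-01 -5.88312450e-01 -7.75890408e-04 -5.83995037e-04]
side {'vfov': 49.5416925372907, 'cx': 259.933466924427, 'cy': 183.41178451351692, 'eye': array([-0.04691333,  0.81401499,  0.86214717]), 'attitude': array([-0.24723538,  0.84849907, -0.45048057,  0.12645649])}
top {'vfov': 56.1075706518943, 'cx': 259.7374755396493, 'cy': 193.68569977108615, 'eye': array([ 0.36086299, -0.11191537,  1.0511194 ]), 'attitude': array([ 0.71418325, -0.69611672,  0.05120161, -0.05236594])}
wrist {'vfov': 65.70646984690485, 'cx': 258.5293931623174, 'cy': 192.27549888299632, 'eye': array([ 0.26826027, -0.59677912,  0.38339839]), 'attitude': array([ 0.80147142, -0.58272582, -0.07953887,  0.10838706])}
0.15 0.0188
```

View pics/a_side.png

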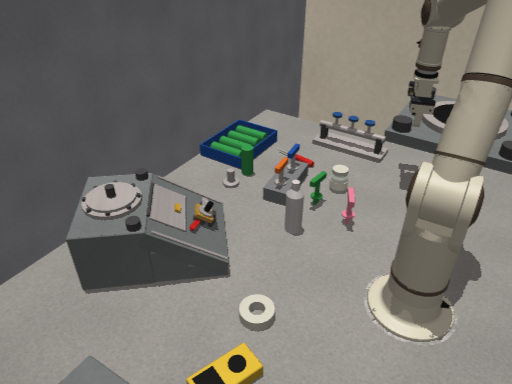

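View pics/a_top.png

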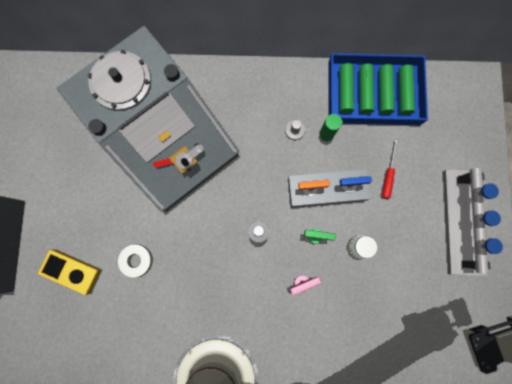

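View pics/a_wrist.png

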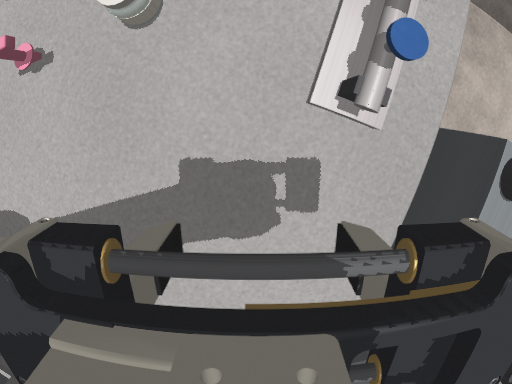

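Candidates for the key in the top view are the orange bar in the rack (314,184), the blue bar in the rack (355,181), the green look-alike (320,236) and the pink one (305,286). By the description, the key is the orange one. Next I'll check close crops of it and of the lock.

```bash
cat > h.py <<'E'
import numpy as np, cv2
from scipy.spatial.transform import Rotation as R
W,H=512,384
def rays(c,uv,fish=False):
    uv=np.atleast_2d(np.array(uv,float)); f=H/2/np.tan(np.radians(c['vfov'])/2)
    d=(uv-[c['cx'],c['cy']])/f
    if fish:
        r=np.linalg.norm(d,axis=1,keepdims=True)+1e-12
        v=np.hstack([d/r*np.sin(r),np.cos(r)])
    else:
        v=np.hstack([d,np.ones((len(d),1))]); v/=np.linalg.norm(v,axis=1,keepdims=True)
    return R.from_quat(c['attitude']).apply(v)
def onz(c,uv,z,fish=False):
    v=rays(c,uv,fish); e=np.array(c['eye']); return e+v*((z-e[2])/v[:,2])[:,None]
def onplane(c,uv,p,n,fish=False):
    v=rays(c,uv,fish); e=np.array(c['eye']); return e+v*(((p-e)@n)/(v@n))[:,None]
def tri(cs,uvs,fish=None):
    A=np.zeros((3,3));b=np.zeros(3); fish=fish or [False]*len(cs); L=[]
    for c,uv,f in zip(cs,uvs,fish):
        v=rays(c,uv,f)[0]; P=np.eye(3)-np.outer(v,v); A+=P; b+=P@c['eye']; L.append((P,np.array(c['eye'])))
    x=np.linalg.solve(A,b); return x,[np.linalg.norm(P@(x-e)) for P,e in L]
def proj(c,X,fish=False):
    X=np.atleast_2d(X); p=R.from_quat(c['attitude']).inv().apply(X-np.array(c['eye'])); f=H/2/np.tan(np.radians(c['vfov'])/2)
    if fish:
        r=np.hypot(p[:,0],p[:,1]); th=np.arctan2(r,p[:,2]); d=p[:,:2]/(r[:,None]+1e-12)*th[:,None]
    else: d=p[:,:2]/p[:,2:]
    return d*f+[c['cx'],c['cy']]
def crop(im,x0,y0,w,h,k,name):
    a=im[y0:y0+h,x0:x0+w]; a=cv2.resize(a,None,fx=k,fy=k,interpolation=cv2.INTER_CUBIC)
    cv2.imwrite(name,a if False else a)
E
python3 - <<'E'
import cv2
from h import *
t=cv2.imread('pics/a_top.png'); s=cv2.imread('pics/a_side.png')
crop(t,90,80,160,140,5,'pics/c1.png')
crop(s,130,160,110,90,7,'pics/c2.png')
a=cv2.resize(t[160:260,270:400],None,fx=5,fy=5,interpolation=2)[:500,:]
b=cv2.resize(s[135:215,250:340],None,fx=5,fy=5,interpolation=2)
cv2.imwrite('pics/c3.png',a);cv2.imwrite('pics/c4.png',b)
E
```

```text
(no output)
```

View pics/c1.png

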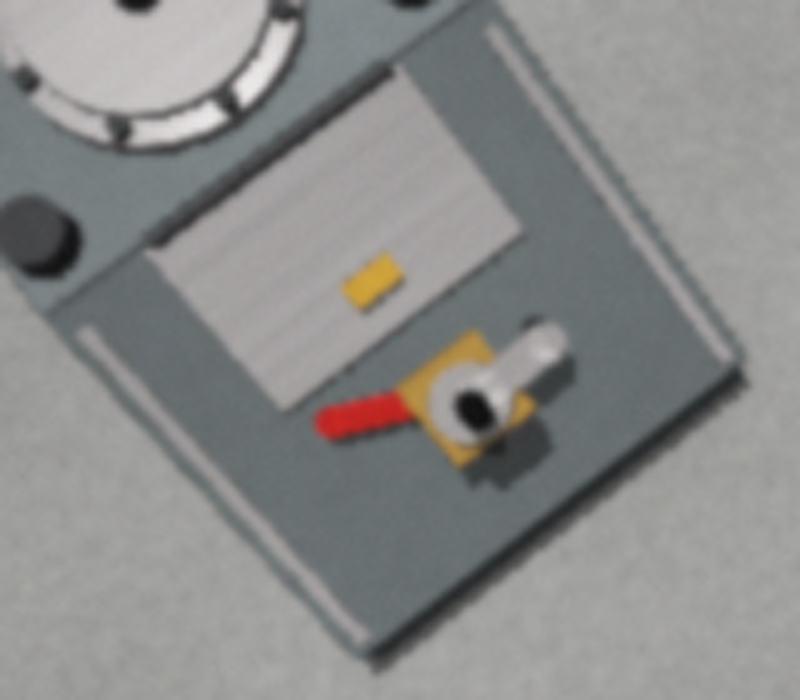

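View pics/c2.png

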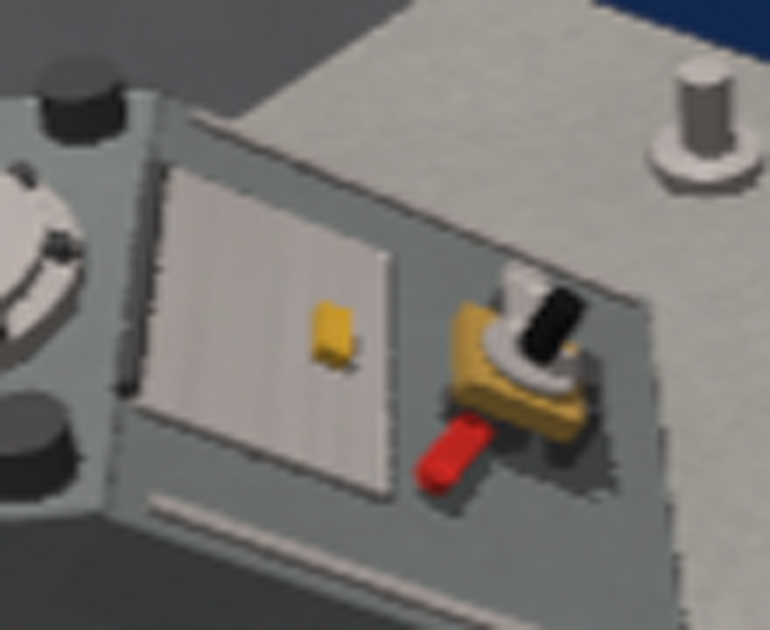

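View pics/c3.png

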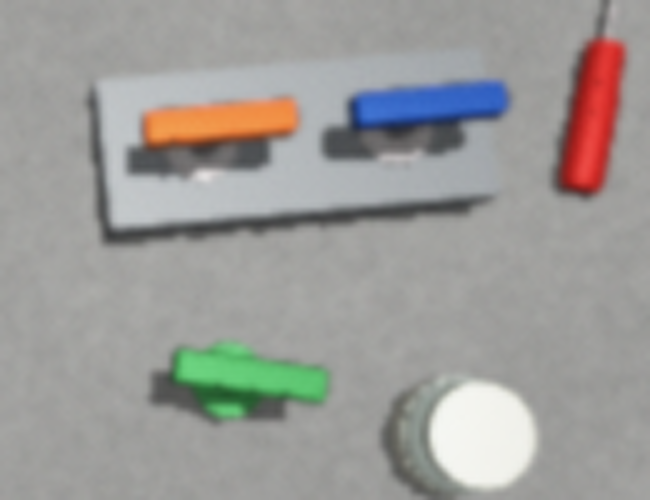

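View pics/c4.png

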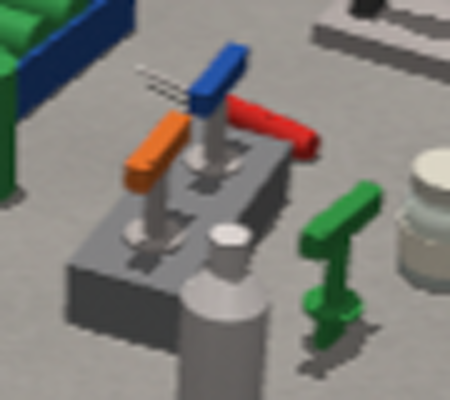

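The crops confirm the choice: the orange key with a steel blade is in the rack's left slot, and the cover sits over the keyhole. Now I'll measure.

```bash
python3 - <<'E'
from bench import viewer
from h import *
t=cv2.imread('pics/a_top.png'); s=cv2.imread('pics/a_side.png')
ct=viewer.get_calibration('top'); cs=viewer.get_calibration('side')
np.set_printoptions(precision=4,suppress=True)
C1=lambda u,v:(90+(u+.5)/5-.5,80+(v+.5)/5-.5)
C2=lambda u,v:(130+(u+.5)/7-.5,160+(v+.5)/7-.5)
fr=onz(ct,[C1(738,357)],.05)[0]; fl=onz(ct,[C1(370,645)],.05)[0]
rl=onz(ct,[C1(45,312)],.182)[0]; rr=onz(ct,[C1(490,3)],.182)[0]
print('front',fl,fr,np.linalg.norm(fl-fr)); print('rear',rl,rr,np.linalg.norm(rl-rr))
print('slopelen',np.linalg.norm((rl-fl)[:2]),np.linalg.norm((rr-fr)[:2]),'exp .21')
for a,b in ((fl,rl),(fr,rr)): print('yaw',np.arctan2(*(b-a)[[1,0]]))
d=fl-fr; print('yaw front', np.arctan2(-d[0],d[1])); d=rl-rr; print('yaw rear', np.arctan2(-d[0],d[1]))
# knob
print('knob tri',tri([ct,cs],[C1(474,412),C2(566,303)]))
def com(m):
    n,l,st,ce=cv2.connectedComponentsWithStats(m.astype(np.uint8)); i=1+np.argmax(st[1:,4]); 
    return l==i,ce[i],st[i]
for nm,rng in (('orange',((4,180),(14,255))),('blue',((105,150),(120,255)))):
  for im,c,cn,roi in ((t,ct,'top',(280,165,110,50)),(s,cs,'side',(265,135,50,60))):
    h=cv2.cvtColor(im,cv2.COLOR_BGR2HSV); m=(h[...,0]>=rng[0][0])&(h[...,0]<=rng[1][0])&(h[...,1]>rng[0][1]-40)&(h[...,2]>60)
    mm=np.zeros_like(m);x,y,w,hh=roi;mm[y:y+hh,x:x+w]=m[y:y+hh,x:x+w]
    l,ce,st=com(mm); ys,xs=np.nonzero(l)
    rect=cv2.minAreaRect(np.c_[xs,ys].astype(np.float32)); print(nm,cn,ce,st,rect)
    if cn=='top':
        p=onz(c,[rect[0]],.125)[0]; 
        b=cv2.boxPoints(rect); e=onz(c,b,.127); print(' pos',p); print(e)
        ct_=rect[0]
    else: print(' tri',tri([ct,cs],[ct_,rect[0]]))
E
```

```text
front [0.4597 0.1589 0.05  ] [ 0.6303 -0.0408  0.05  ] 0.26261539929598876
rear [0.609  0.2958 0.182 ] [0.7777 0.0831 0.182 ] 0.2714685917881213
slopelen 0.20255612236975912 0.1925456228590311 exp .21
yaw 0.7422137786629824
yaw 0.6989857842606657
yaw front 0.7071503306927698
yaw rear 0.6707018984256609
knob tri (array([0.571 , 0.0861, 0.1516]), [np.float64(0.0004177607888998905), np.float64(0.00041776078889972597)])
orange top [313.4483 184.4236] [299 180  30  10 203] ((313.5, 184.50001525878906), (6.880716323852539, 29.514650344848633), 84.80557250976562)
 pos [ 0.5254 -0.2482  0.125 ]
[[ 0.5296 -0.2088  0.127 ]
 [ 0.5386 -0.2854  0.127 ]
 [ 0.5205 -0.2869  0.127 ]
 [ 0.5115 -0.2106  0.127 ]]
orange side [280.9554 164.9643] [275 157  13  17 112] ((281.2049255371094, 164.75408935546875), (6.657918453216553, 17.79712677001953), 39.80556869506836)
 tri (array([ 0.5281, -0.2481,  0.1199]), [np.float64(0.0019776462510569777), np.float64(0.0019776462510569678)])
blue top [355.0909 180.6727] [340 176  31  10 220] ((355.119140625, 180.75057983398438), (7.395109176635742, 30.338909149169922), 84.5596694946289)
 pos [ 0.5381 -0.3568  0.125 ]
[[ 0.5426 -0.3161  0.127 ]
 [ 0.5523 -0.395   0.127 ]
 [ 0.5328 -0.3965  0.127 ]
 [ 0.5232 -0.3178  0.127 ]]
blue side [269.8559 140.1892] [265 135  12  14 111] ((270.5, 141.5), (13.0, 11.0), 90.0)
 tri (array([ 0.5704, -0.3272,  0.158 ]), [np.float64(0.04384460145589629), np.float64(0.043844601455896325)])
```

```bash
cat >> h.py <<'E'
YAW=0.70
def frame(yaw=YAW,s=0.56):
    u=np.array([np.cos(yaw)*np.cos(s),np.sin(yaw)*np.cos(s),np.sin(s)]); n=np.array([-np.cos(yaw)*np.sin(s),-np.sin(yaw)*np.sin(s),np.cos(s)])
    return u,np.cross(n,u),n
def toolq(alpha,yaw=YAW):
    u,v,n=frame(yaw); x=np.cos(alpha)*u+np.sin(alpha)*v; z=-n
    return R.from_matrix(np.c_[x,np.cross(z,x),z]).as_quat()
np.set_printoptions(precision=4,suppress=True)
E
python3 - <<'E'
from bench import manip
from h import *
t=manip.current_clock()
u,v,n=frame(); M=np.array([0.571,.0861,.1516])-.036*n; print('mouth',M)
for h in (.05,.13):
  for a in np.arange(-3.1,3.2,.4):
    q=manip.solve_ik(M+h*n,toolq(a)); print(h,round(a,2),q)
print(manip.current_clock()-t)
E
```

```text
mouth [0.5856 0.0984 0.1211]
0.05 -3.1 [ 0.7508  0.2677 -0.7659  2.1992 -0.5294  0.3692 -1.8972]
0.05 -2.7 [ 0.819   0.2874 -0.8459  2.1976 -0.4499  0.3576 -1.5679]
0.05 -2.3 [ 0.8786  0.3084 -0.9178  2.1962 -0.3648  0.3478 -1.2442]
0.05 -1.9 [ 0.9343  0.3324 -0.987   2.1951 -0.2676  0.3398 -0.9319]
0.05 -1.5 [ 0.9731  0.3524 -1.0367  2.1943 -0.1867  0.3354 -0.6053]
0.05 -1.1 [ 0.9643  0.3476 -1.0253  2.1945 -0.2061  0.3362 -0.1877]
0.05 -0.7 [ 0.9529  0.3417 -1.0107  2.1947 -0.2303  0.3375  0.2342]
0.05 -0.3 [ 0.829   0.2906 -0.8579  2.1974 -0.4367  0.3559  0.8204]
0.05 0.1 [ 1.0005  0.3687 -1.073   2.1938 -0.1213  0.3333  0.9351]
0.05 0.5 [ 0.8679  0.3043 -0.9047  2.1965 -0.3814  0.3495  1.5708]
0.05 0.9 [ 0.6957  0.2545 -0.7023  2.2006 -0.5833  0.3787  2.1503]
0.05 1.3 [ 1.1399  0.4993 -1.2818  2.1916  0.3616  0.3582  1.6956]
0.05 1.7 [ 1.1399  0.4993 -1.2818  2.1916  0.3616  0.3582  2.0956]
0.05 2.1 [-0.7375  0.2738  0.907   2.2421 -1.1833  0.6642 -2.4215]
0.05 2.5 [ 0.6472  0.2445 -0.6471  2.2019 -0.6247  0.387  -2.4965]
0.05 2.9 [ 0.7107  0.2579 -0.7196  2.2003 -0.5693  0.3761 
[... 286 characters left out ...]
-1.5 [ 1.3761  0.1579 -1.2999  2.1842 -0.4665  0.5647 -0.3373]
0.13 -1.1 [ 1.4223  0.1871 -1.3623  2.1838 -0.4053  0.5526  0.0084]
0.13 -0.7 [ 1.4015  0.1725 -1.3334  2.1839 -0.436   0.5585  0.4358]
0.13 -0.3 [ 1.3593  0.1496 -1.2787  2.1844 -0.4834  0.5684  0.8776]
0.13 0.1 [ 1.2308  0.1075 -1.1283  2.1861 -0.5678  0.5892  1.3502]
0.13 0.5 [ 0.923   0.0636 -0.8005  2.1918 -0.6544  0.6138  1.82  ]
0.13 0.9 [ 1.148   0.0911 -1.0376  2.1874 -0.6002  0.5981  2.177 ]
0.13 1.3 [ 1.4298  0.1932 -1.3731  2.1837 -0.3925  0.5504  2.3969]
0.13 1.7 None
0.13 2.1 None
0.13 2.5 [ 0.8428  0.0571 -0.7177  2.1936 -0.6674  0.6177 -2.4533]
0.13 2.9 [ 0.9202  0.0634 -0.7976  2.1919 -0.6549  0.6139 -2.0628]
0.0
```

```bash
python3 - <<'E'
from bench import manip, effector, viewer
from h import *
u,v,n=frame(); K=np.array([0.571,.0861,.1516])
T=lambda:print('t',manip.current_clock(),manip.current_tool_pos())
p=manip.current_tool_pos()
manip.servo_line(p+[0.05,0.1,.17],vel=.3); T()
V=K+.10*n-.02*u
manip.move_pose(V,toolq(-3.1)); T()
c=viewer.get_calibration('wrist'); im=viewer.get_image('wrist')
import pickle; pickle.dump(c,open('w1.pkl','wb')); cv2.imwrite('pics/w1.png',im[:,:,::-1])
print(c, manip.current_tcp_rot()); cv2.imwrite('pics/w1b.png',cv2.resize(im[:,:,::-1],(768,576),interpolation=2))
E
```

```text
t 0.975 [ 0.2484 -0.5182  0.3699]
t 3.1833 [0.518  0.0402 0.226 ]
{'vfov': 65.70646984690485, 'cx': 258.5293931623174, 'cy': 192.27549888299632, 'eye': array([ 0.4918, -0.0763,  0.3819]), 'attitude': array([-0.3804,  0.8754,  0.2088,  0.2129])} [-0.3479  0.8958  0.089   0.2619]
```

View pics/w1b.png

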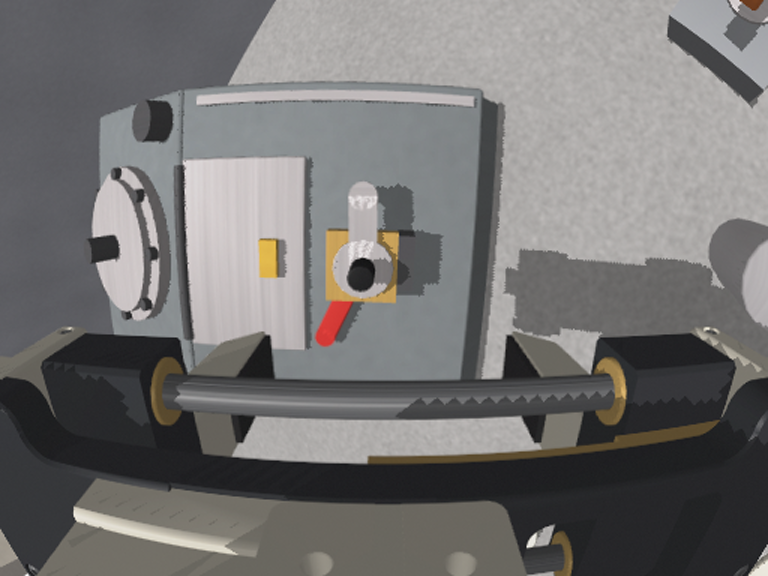

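The wrist view shows the collar at about (362,265), the knob on it, the pivot at (362,197) and the red arm pointing to (325,340). Up-slope is to the left.

```bash
python3 - <<'E'
from h import *
w=cv2.imread('pics/w1.png'); cv2.imwrite('pics/w1c.png',cv2.resize(w[110:240,190:300],None,fx=6,fy=6,interpolation=2)[:,:])
print(cv2.imread('pics/w1c.png').shape)
E
```

```text
(780, 660, 3)
```

View pics/w1c.png

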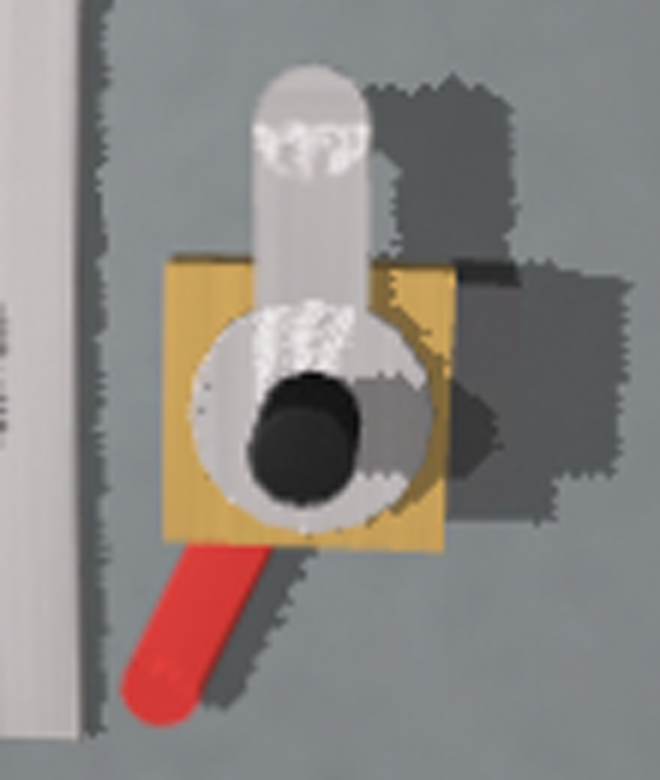

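```bash
python3 - <<'E'
from bench import viewer
from h import *
import pickle
from scipy.optimize import least_squares
w=pickle.load(open('w1.pkl','rb')); ct=viewer.get_calibration('top'); cs=viewer.get_calibration('side')
CW=lambda u,v:(190+(u+.5)/6-.5,110+(v+.5)/6-.5)
C1=lambda u,v:(90+(u+.5)/5-.5,80+(v+.5)/5-.5)
cw=np.array([CW(163,264),CW(456,270),CW(443,551),CW(163,541)]) # UR,DR,DL,UL  (left in image = up)
top=np.array([C1(475,332),C1(537,405),C1(462,467),C1(398,388)]) # UR, DR, DL, UL
s=.026
def pts(x,y,yaw):
    u,v,n=frame(yaw); M=np.array([x,y,.097])+.032*n
    return M,np.array([M+s*(a*u+b*v) for a,b in((1,-1),(-1,-1),(-1,1),(1,1))])
for use in ('w','t','wt'):
    def res(p):
        M,P=pts(*p); r=[]
        if 'w' in use: r.append((proj(w,P,True)-cw).ravel())
        if 't' in use: r.append((proj(ct,P)-top).ravel())
        return np.concatenate(r)
    o=least_squares(res,[.6,.1,.7]); M,P=pts(*o.x); print(use,o.x,M,np.sqrt(np.mean(o.fun**2)),np.abs(o.fun).max())
    u,v,n=frame(o.x[2])
    F=M-.032*n
    loc=lambda X:np.array([(X-F)@u,(X-F)@v,(X-F)@n])
    print(' knob',loc(onplane(w,[CW(303,455)],F+.068*n,n,True)[0]),' pivot',loc(onplane(w,[CW(312,124)],F+.038*n,n,True)[0]),'disc',loc(onplane(w,[CW(311,416)],F+.038*n,n,True)[0]))
    a=loc(onplane(w,[CW(160,690)],F+.013*n,n,True)[0]); print(' arm end',a,np.hypot(*a[:2]),np.arctan2(a[1],a[0]))
    a=loc(onplane(w,[CW(228,545)],F+.013*n,n,True)[0]); print(' arm mid',a,np.hypot(*a[:2]),np.arctan2(a[1],a[0]))
    kt=onplane(ct,[C1(474,412)],F+.068*n,n)[0]; print(' knob from top',loc(kt))
print(tri([w,ct,cs],[CW(303,455),C1(474,412),(130+566/7,160+300/7)],[True,False,False]))
E
```

```text
w [0.5977 0.1062 0.71  ] [0.5849 0.0952 0.1241] 0.14664295045706927 0.2581791424475455
 knob [-0.0018 -0.0003  0.068 ]  pivot [-0.0003 -0.0518  0.038 ] disc [-0.0014 -0.      0.038 ]
 arm end [0.0296 0.0632 0.013 ] 0.06976833208514625 1.1325493242714966
 arm mid [0.0158 0.032  0.013 ] 0.03570640250978492 1.1124217710140885
 knob from top [0.0013 0.0023 0.068 ]
t [0.5971 0.1065 0.7143] [0.5843 0.0953 0.1241] 0.3330584565582227 0.6117825486536503
 knob [-0.0015 -0.0007  0.068 ]  pivot [-0.0002 -0.0523  0.038 ] disc [-0.0011 -0.0005  0.038 ]
 arm end [0.0301 0.0624 0.013 ] 0.06927319864870723 1.1216907966527419
 arm mid [0.0162 0.0314 0.013 ] 0.035278497686972506 1.0944562503507385
 knob from top [0.0016 0.0018 0.068 ]
wt [0.5977 0.1063 0.7108] [0.5848 0.0952 0.1241] 0.2784378460179479 0.6853626644628434
 knob [-0.0017 -0.0003  0.068 ]  pivot [-0.0003 -0.0518  0.038 ] disc [-0.0013 -0.0001  0.038 ]
 arm end [0.0297 0.0631 0.013 ] 0.06969637933128989 1.130845263695351
 arm mid [0.0159 0.0319 0.013 ] 0.03564521411573982 1.1096569548204898
 knob from top [0.0013 0.0022 0.068 ]
(array([0.5708, 0.085 , 0.1505]), [np.float64(0.0010804699161021468), np.float64(0.0011202312033452707), np.float64(0.0005141692439142646)])
```

```bash
cat >> h.py <<'E'
YAW=0.711
M=np.array([0.5848,0.0952,0.1241])
def tq(a): return toolq(a,YAW)
u,v,n=frame(YAW)
def at(a,b,h): return M+a*u+b*v+h*n   # local coords from mouth
E
python3 - <<'E'
from bench import manip, effector, viewer
from h import *
T=lambda s='':print(s,'t',round(manip.current_clock(),2),manip.current_tool_pos(),manip.current_finger_gap(),manip.current_force())
kn=lambda th,h:at(-.052*np.sin(th),-.052+.052*np.cos(th),h)
a0=-3.12
manip.servo_line(kn(.03,.06),tq(a0),vel=.15)
manip.servo_line(kn(.03,.014),tq(a0),vel=.1);T('down')
effector.close(f_grip=15);T('closed')
for th in np.linspace(.03,1.48,7)[1:]:
    manip.servo_line(kn(th,.014),tq(a0+th-.03),vel=.08);T(round(th,2))
c=viewer.get_calibration('wrist'); im=viewer.get_image('wrist')
cv2.imwrite('pics/w2.png',im[:,:,::-1])
im=viewer.get_image('side'); cv2.imwrite('pics/s2.png',im[:,:,::-1]); 
E
```

```text
down t 4.48 [0.5782 0.0892 0.1356] 0.09214673428847173 [-0.5859  0.8306 -0.4791]
closed t 5.92 [0.5782 0.0895 0.1351] 0.0011794869084511147 [-0.4025  0.0516  0.003 ]
0.27 t 6.32 [0.5715 0.081  0.1285] 0.000453644877953361 [-0.7719 -0.0943  0.0831]
0.51 t 6.71 [0.5674 0.0713 0.1226] 0.0006505861157892602 [-0.7701  0.3707 -0.5991]
0.76 t 7.1 [0.5658 0.0603 0.1173] 0.0004368513286167867 [0.3583 0.4652 0.059 ]
1.0 t 7.49 [0.5668 0.0486 0.113 ] 0.00047187246740710556 [-0.1278  0.8819  0.0107]
1.24 t 7.88 [0.5704 0.0372 0.11  ] 0.0007607408292794702 [-0.5341  0.6146  1.1488]
1.48 t 8.28 [0.5766 0.0265 0.1085] 0.0008750861278584983 [-0.9443  0.3347  0.6546]
```

View pics/w2.png

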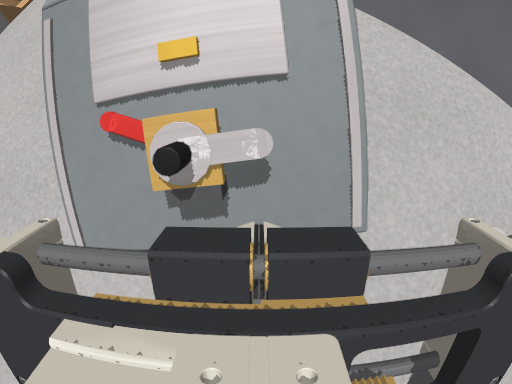

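View pics/s2.png

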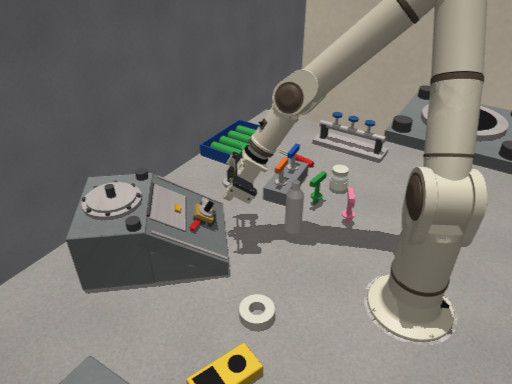

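The jaws closed on nothing, and in the wrist view the knob at (172,158) hasn't moved. I need to compare the TCP with what the cameras see.

```bash
python3 - <<'E'
from bench import manip, effector, viewer
from h import *
p=manip.current_tool_pos(); r=R.from_quat(manip.current_tcp_rot()); print(p,r.as_matrix())
w=viewer.get_calibration('wrist'); ct=viewer.get_calibration('top'); cs=viewer.get_calibration('side')
print('cam in tool',r.inv().apply(w['eye']-p))
for d in (0,-.019,-.1,-.2): 
    X=p+r.apply([0,0,d]); print(d,proj(w,X,True),proj(ct,X),proj(cs,X))
print('mouth',proj(w,M,True),proj(ct,M),proj(cs,M))
im=viewer.get_image('top'); cv2.imwrite('pics/t2.png',cv2.resize(im[60:260,80:330,::-1],None,fx=3,fy=3,interpolation=2))
im=viewer.get_image('side'); cv2.imwrite('pics/s3.png',cv2.resize(im[120:270,120:320,::-1],None,fx=4,fy=4,interpolation=2))
E
```

```text
[0.5764 0.0266 0.1085] [[ 0.5837 -0.7055  0.402 ]
 [-0.8101 -0.4726  0.347 ]
 [-0.0549 -0.5282 -0.8474]]
cam in tool [ 0.0006 -0.0713 -0.1825]
0 [[257.3632 222.8118]] [[209.9905 164.1924]] [[222.2116 203.7978]]
-0.019 [[257.261  234.3481]] [[211.5279 165.7025]] [[225.3641 199.2015]]
-0.1 [[256.4977 324.0459]] [[218.7551 172.8017]] [[239.2581 178.944 ]]
-0.2 [[254.3167 650.6827]] [[229.5259 183.3815]] [[257.498  152.3504]]
mouth [[181.542  150.1629]] [[183.35   159.0817]] [[205.365  210.5868]]
```

View pics/t2.png

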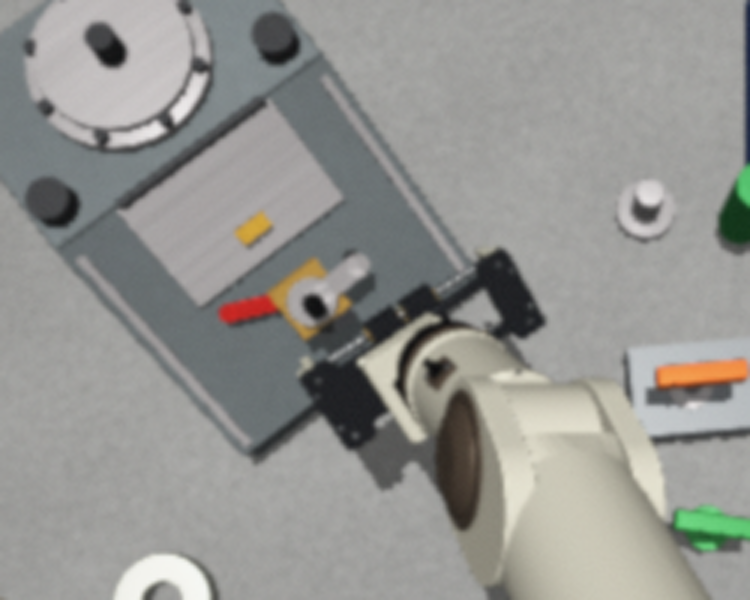

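View pics/s3.png

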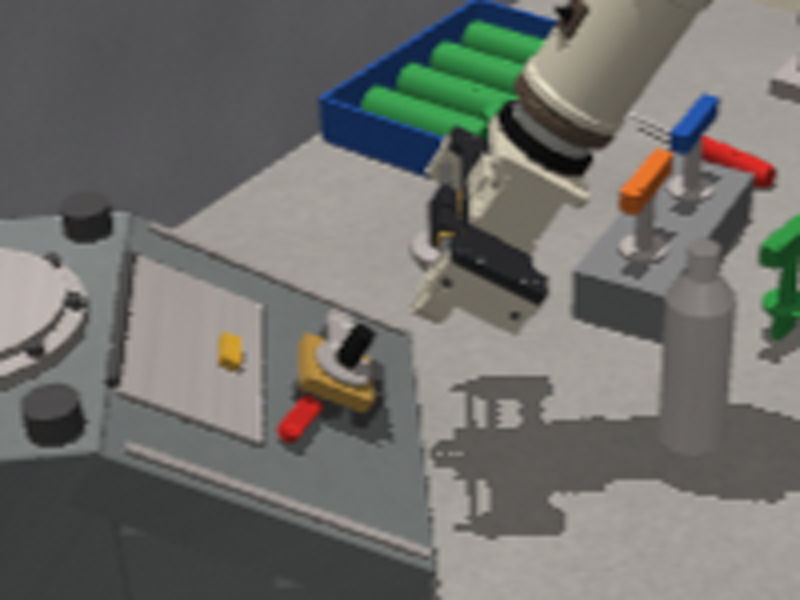

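```bash
python3 - <<'E'
from h import *
s=cv2.imread('pics/s2.png'); a=cv2.resize(s[140:230,190:280],None,fx=8,fy=8,interpolation=2)[:600]
from bench import viewer,manip
cs=viewer.get_calibration('side');p=manip.current_tool_pos(); r=R.from_quat(manip.current_tcp_rot())
for d in (0,-.019,-.066):
    q=(proj(cs,p+r.apply([0,0,d]))[0]-[190,140])*8; cv2.circle(a,tuple(int(x) for x in q),5,(255,0,255),2)
cv2.imwrite('pics/s4.png',a)
w=cv2.imread('pics/w2.png'); cv2.imwrite('pics/w3.png',cv2.resize(w[190:310,180:340],None,fx=5,fy=5,interpolation=2))
E
```

```text
(no output)
```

View pics/s4.png

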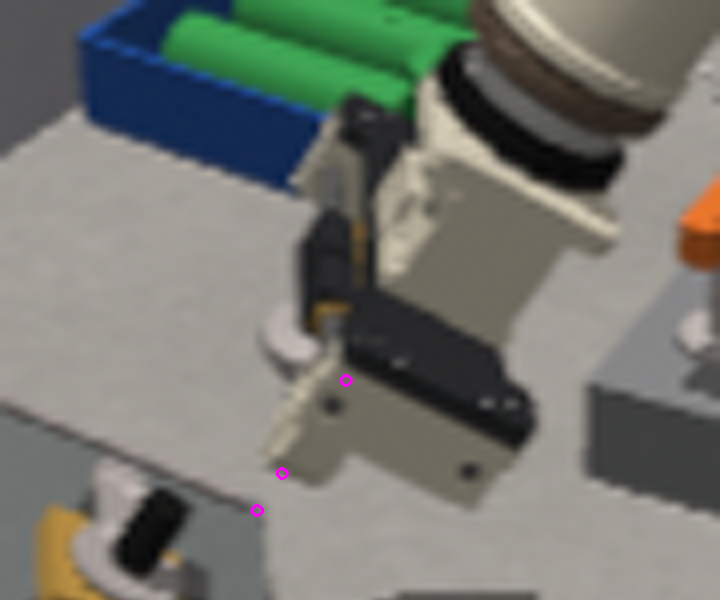

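View pics/w3.png

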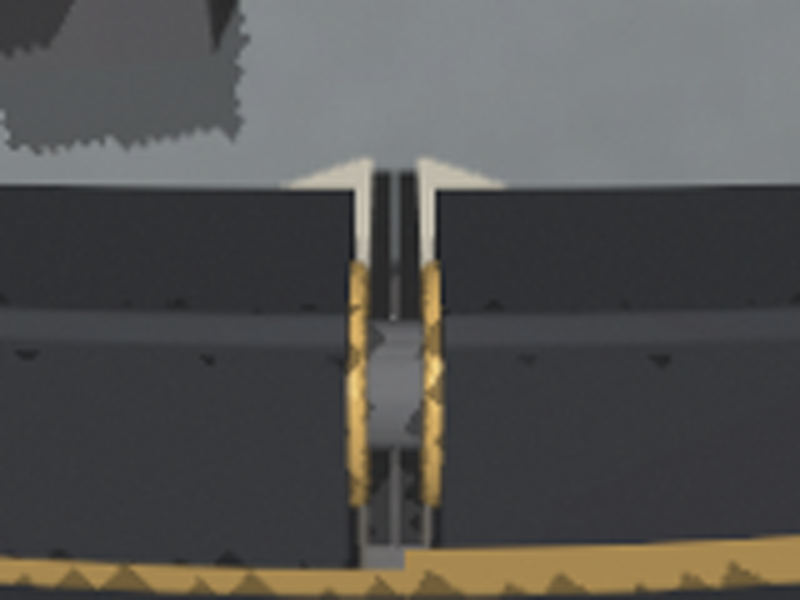

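```bash
python3 - <<'E'
from h import *
from bench import viewer,manip
cs=viewer.get_calibration('side');p=manip.current_tool_pos(); r=R.from_quat(manip.current_tcp_rot())
for x in (0,-.01,-.02,.019):
  for y in (-.01,.01):
   for z in (0,-.019):
    print(x,y,z,(proj(cs,p+r.apply([x,y,z]))[0]-[190,140])*8)
E
```

```text
0 -0.01 0 [234.4444 499.0715]
0 -0.01 -0.019 [259.5792 462.1461]
0 0.01 0 [280.9997 521.0734]
0 0.01 -0.019 [306.2952 484.476 ]
-0.01 -0.01 0 [233.9011 514.0055]
-0.01 -0.01 -0.019 [259.207  476.9179]
-0.01 0.01 0 [280.7788 536.0813]
-0.01 0.01 -0.019 [306.2478 499.3253]
-0.02 -0.01 0 [233.3502 529.1471]
-0.02 -0.01 -0.019 [258.8297 491.8964]
-0.02 0.01 0 [280.555  551.2967]
-0.02 0.01 -0.019 [306.1997 514.3812]
0.019 -0.01 0 [235.4564 471.2538]
0.019 -0.01 -0.019 [260.2723 434.6338]
0.019 0.01 0 [281.411  493.1152]
0.019 0.01 -0.019 [306.3835 456.8166]
```

Both views put the real fingertips about 20–25 mm behind the reported TCP, and missing the knob fits that. I'll retry deeper, checking force on the way down.

```bash
python3 - <<'E'
from bench import manip, effector, viewer
from h import *
T=lambda s='':print(s,'t',round(manip.current_clock(),2),manip.current_tool_pos(),round(manip.current_finger_gap(),4),manip.current_force())
kn=lambda th,h:at(-.052*np.sin(th),-.052+.052*np.cos(th),h)
a0=-3.12
p=manip.current_tool_pos()
manip.servo_line(p+.035*n,vel=.15)
effector.open_jaws()
manip.servo_line(kn(.03,.05),tq(a0),vel=.2);T()
manip.servo_line(kn(.03,.014),vel=.1)
for h in (.007,0,-.006):
    manip.servo_line(kn(.03,h),vel=.04);T(h)
    if np.linalg.norm(manip.current_force())>6: print('contact'); break
effector.close(f_grip=15);T('closed')
im=viewer.get_image('side'); cv2.imwrite('pics/s5.png',cv2.resize(im[140:240,160:280,::-1],None,fx=6,fy=6,interpolation=2))
E
```

```text
t 11.92 [0.5636 0.0769 0.1655] 0.0916 [-0.237   0.8551 -0.6493]
0.007 t 12.75 [0.581  0.0918 0.1293] 0.0917 [0.4942 0.2696 0.2361]
0 t 13.07 [0.5836 0.0946 0.123 ] 0.0919 [ 0.1152  0.3508 -0.0133]
-0.006 t 13.38 [0.5861 0.0967 0.1179] 0.0917 [-0.6952 -0.6928 -0.2087]
closed t 14.52 [0.5862 0.0965 0.1182] 0.0176 [-0.0023  0.3772  0.8056]
```

View pics/s5.png

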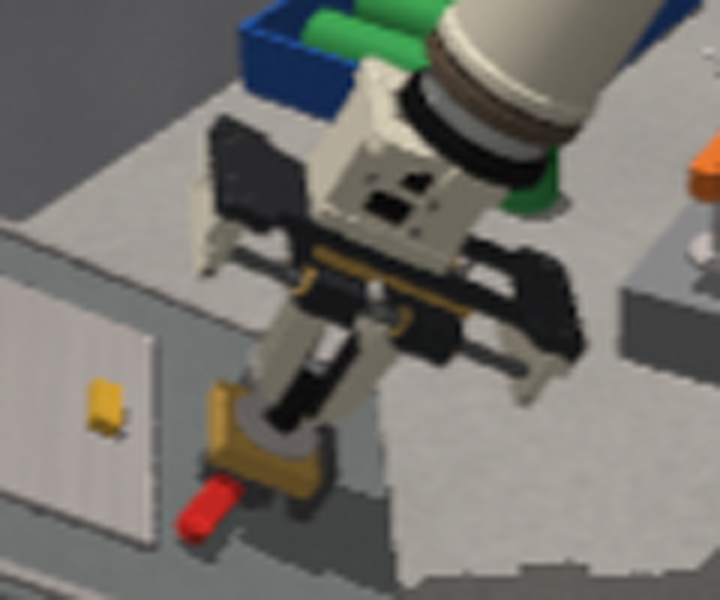

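The gap reads 17.6 mm, so the knob is gripped. Now the arc.

```bash
python3 - <<'E'
from bench import manip, effector, viewer
from h import *
T=lambda s='':print(s,'t',round(manip.current_clock(),2),manip.current_tool_pos(),round(manip.current_finger_gap(),4),manip.current_force())
kn=lambda th,h:at(-.052*np.sin(th),-.052+.052*np.cos(th),h)
a0=-3.12
for th in np.linspace(.03,1.47,7)[1:]:
    manip.servo_line(kn(th,-.006),tq(a0+th-.03),vel=.1);T(round(th,2))
effector.open_jaws()
p=manip.current_tool_pos()
manip.servo_line(p+.07*n,vel=.2);T()
c=viewer.get_calibration('wrist'); im=viewer.get_image('wrist'); import pickle; pickle.dump(c,open('w4.pkl','wb'))
cv2.imwrite('pics/w4.png',im[:,:,::-1])
E
```

```text
0.27 t 14.96 [0.5796 0.0882 0.1117] 0.0174 [ 1.2987 -0.4299 -0.768 ]
0.51 t 15.35 [0.5754 0.0784 0.1057] 0.0174 [ 0.937   0.6253 -0.6277]
0.75 t 15.74 [0.5739 0.0673 0.1005] 0.0173 [ 0.1483 -0.2482  0.321 ]
0.99 t 16.13 [0.575  0.0558 0.0963] 0.0174 [ 0.4646 -0.83    2.1599]
1.23 t 16.52 [0.5788 0.0445 0.0935] 0.0174 [-0.3645  0.6623  3.2695]
1.47 t 16.92 [0.5849 0.0339 0.0921] 0.0172 [0.0317 0.9252 4.4466]
 t 18.67 [0.5565 0.0081 0.1507] 0.0917 [-0.232  -0.4459 -0.5546]
```

View pics/w4.png

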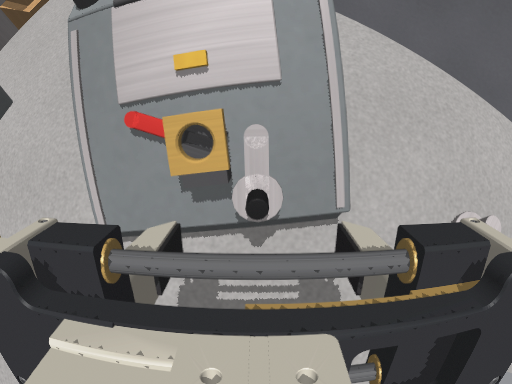

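The cover is clear (knob now at (257,205)), and the bore at (195,141) and red arm are in view. I'll refine the mouth and slot angle from this picture.

```bash
python3 - <<'E'
from h import *
w=cv2.imread('pics/w4.png'); cv2.imwrite('pics/w4c.png',cv2.resize(w[95:190,115:235],None,fx=6,fy=6,interpolation=2))
E
```

```text
(no output)
```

View pics/w4c.png

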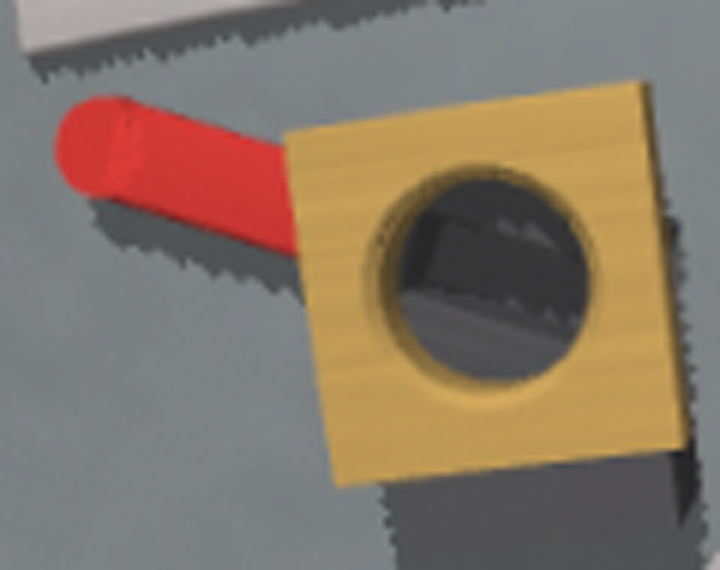

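```bash
python3 - <<'E'
from h import *
import pickle
from scipy.optimize import least_squares
w1=pickle.load(open('w1.pkl','rb')); w4=pickle.load(open('w4.pkl','rb'))
CW=lambda u,v:(190+(u+.5)/6-.5,110+(v+.5)/6-.5)
C4=lambda u,v:(115+(u+.5)/6-.5,95+(v+.5)/6-.5)
a=np.array([CW(163,264),CW(456,270),CW(443,551),CW(163,541)]); b=np.array([C4(642,82),C4(687,447),C4(337,488),C4(285,131)])
def pts(x,y,yaw,dz=0):
    u,v,n=frame(yaw); M=np.array([x,y,.097+dz])+.032*n
    return M,np.array([M+.026*(i*u+j*v) for i,j in((1,-1),(-1,-1),(-1,1),(1,1))])
for use,p0 in (('b',[.6,.1,.7]),('ab',[.6,.1,.7]),('ab',[.6,.1,.7,0])):
    def res(p):
        _,P=pts(*p); r=[(proj(w4,P,True)-b).ravel()]
        if 'a' in use:r.append((proj(w1,P,True)-a).ravel())
        return np.concatenate(r)
    o=least_squares(res,p0); m,P=pts(*o.x); print(use,o.x,m,np.abs(o.fun).max())
    u,v,n=frame(o.x[2]); F=m-.032*n
    loc=lambda X:np.array([(X-m)@u,(X-m)@v])
    g=lambda uv,h:loc(onplane(w4,[C4(*uv)],F+h*n,n,True)[0])
    print(' bore',g((482,285),.032))
    e1,e2=g((103,147),.013),g((292,200),.013); print(' arm',e1,np.hypot(*e1),np.arctan2(e1[1],e1[0]),np.arctan2(e2[1],e2[0]),np.arctan2(*(e1-e2)[::-1]))
    s1,s2=g((420,290),.020),g((580,340),.020); d=s1-s2; print(' slot edge',np.arctan2(d[1],d[0]),g((430,225),.02)) 
E
```

```text
b [0.5979 0.1058 0.702 ] [0.585  0.0948 0.1241] 0.3188192264126428
 bore [0.0004 0.    ]
 arm [0.0292 0.0631] 0.06957507924810322 1.1371832821586818 1.1148898049897071 1.1614884719317842
 slot edge 1.1493173277457585 [0.0094 0.0094]
ab [0.5979 0.106  0.7049] [0.5849 0.095  0.1241] 0.48730595221448425
 bore [ 0.0004 -0.0001]
 arm [0.0293 0.0629] 0.06939101437302882 1.1341954601781632 1.1114718499961636 1.1588769347468275
 slot edge 1.1466625973406375 [0.0093 0.0093]
ab [ 0.5979  0.106   0.7049 -0.    ] [0.5849 0.095  0.1241] 0.4861897378457911
 bore [ 0.0004 -0.0001]
 arm [0.0293 0.0629] 0.06939440372371826 1.1341970666439334 1.1114783446714136 1.1588730528865483
 slot edge 1.1466586513312547 [0.0093 0.0093]
```

```bash
sed -i 's/^YAW=0.711/YAW=0.705/; s/^M=np.array.*/M=np.array([0.5849,0.0950,0.1241])/' h.py; cat >> h.py <<'E'
def downq(psi): # tool x at world angle psi, pointing down
    x=np.array([np.cos(psi),np.sin(psi),0]); z=np.array([0,0,-1.]); return R.from_matrix(np.c_[x,np.cross(z,x),z]).as_quat()
E
python3 - <<'E'
from bench import manip, effector, viewer
from h import *
import pickle
kx=-1.454
for psi in (kx+np.pi/2,kx-np.pi/2): print(psi,manip.solve_ik([.5265,-.248,.22],downq(psi)),manip.solve_ik([.5265,-.248,.075],downq(psi)))
p=manip.current_tool_pos(); manip.servo_line(p+[-.03,-.05,.10],vel=.3)
q=[manip.solve_ik([.5265,-.248,.25],downq(psi)) for psi in (kx+np.pi/2,kx-np.pi/2)]
i=int(np.argmin([9 if x is None else abs(x[6]) for x in q])); print(i,q)
psi=(kx+np.pi/2,kx-np.pi/2)[i]
manip.move_pose([.51,-.248,.22],downq(psi))
print(manip.current_clock(),manip.current_tool_pos())
c=viewer.get_calibration('wrist'); im=viewer.get_image('wrist'); pickle.dump(c,open('w5.pkl','wb')); cv2.imwrite('pics/w5.png',im[:,:,::-1])
E
```

```text
0.1167963267948966 [ 1.3049  0.7553 -1.3906  1.6911  0.7611  1.3599 -0.1008] [ 1.2097  0.8661 -1.1881  1.8108  0.8994  1.1259 -0.1846]
-3.0247963267948963 [ 0.1981  0.3338  0.2456  1.7271 -0.0899  1.0917 -2.5526] [ 0.2693  0.5043  0.1601  1.8426 -0.1073  0.803  -2.5404]
0 [array([ 1.2123,  0.5409, -1.1388,  1.6582,  0.5104,  1.277 ,  0.091 ]), array([ 0.2047,  0.3066,  0.2361,  1.6917, -0.0773,  1.1525, -2.5632])]
20.3167 [ 0.5102 -0.2452  0.2188]
```

View pics/w5.png

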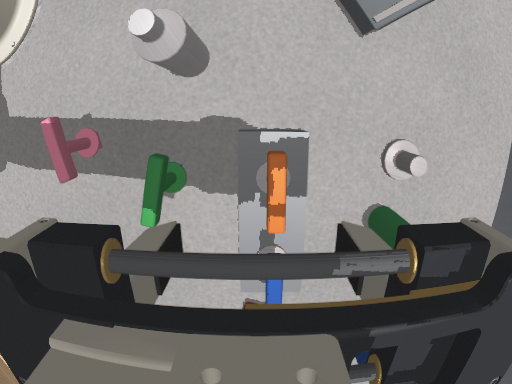

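```bash
python3 - <<'E'
from h import *
import pickle
w=cv2.imread('pics/w5.png'); cv2.imwrite('pics/w5c.png',cv2.resize(w[140:245,230:320],None,fx=7,fy=7,interpolation=2)[:,:])
E
```

```text
(no output)
```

View pics/w5c.png

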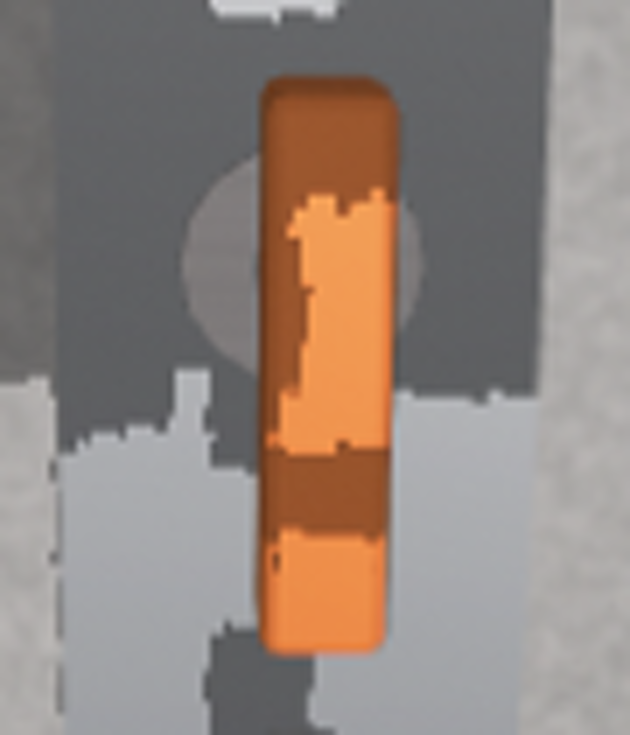

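```bash
python3 - <<'E'
from h import *
import pickle
from bench import manip
c=pickle.load(open('w5.pkl','rb'))
C=lambda u,v:(230+(u+.5)/7-.5,140+(v+.5)/7-.5)
P=onz(c,[C(268,95),C(397,95),C(386,655),C(265,655)],.132,True); print(P)
ce=P.mean(0); d=(P[2]+P[3]-P[0]-P[1])/2; print(ce,np.linalg.norm(d),np.arctan2(d[1],d[0]),np.linalg.norm(P[0]-P[1]),np.linalg.norm(P[2]-P[3]))
S=onz(c,[C(303,265)],.055,True); print('shoulder ctr',S)
print(manip.current_tool_pos(),manip.current_q())
E
```

```text
[[ 0.5148 -0.2108  0.132 ]
 [ 0.5315 -0.2087  0.132 ]
 [ 0.5412 -0.2869  0.132 ]
 [ 0.5243 -0.2888  0.132 ]]
[ 0.528  -0.2488  0.132 ] 0.07872483512990845 -1.4487776415103568 0.01686416122719081 0.01704638705946814
shoulder ctr [[ 0.5281 -0.2492  0.055 ]]
[ 0.5097 -0.2455  0.2191] [ 1.2237  0.5297 -1.1084  1.7329  0.5036  1.2011  0.097 ]
```

```bash
cat >> h.py <<'E'
def goto(p,q=None,vel=.1,tol=.0007,it=3):
    """servo_line with correction of the steady error"""
    from bench import manip
    p=np.array(p,float); cmd=p.copy()
    for k in range(it):
        manip.servo_line(cmd,q,vel=vel if k==0 else .05) if q is not None else manip.servo_line(cmd,vel=vel if k==0 else .05)
        e=p-manip.current_tool_pos()
        if np.linalg.norm(e)<tol: break
        cmd=cmd+e
    return cmd,e
E
python3 - <<'E'
from bench import manip, effector, viewer
from h import *
T=lambda s='':print(s,'t',round(manip.current_clock(),2),manip.current_tool_pos(),round(manip.current_finger_gap(),4),manip.current_force())
psi=-1.449+np.pi/2; q=downq(psi)
goto([.528,-.249,.15],q,vel=.2); T()
print(goto([.528,-.249,.077],q,vel=.12)); T('down'); print(R.from_quat(manip.current_tcp_rot()).as_matrix(), np.degrees((R.from_quat(q).inv()*R.from_quat(manip.current_tcp_rot())).as_rotvec()))
effector.close(f_grip=50); T('closed')
im=viewer.get_image('side'); cv2.imwrite('pics/s6.png',cv2.resize(im[120:220,230:350,::-1],None,fx=6,fy=6,interpolation=2))
E
```

```text
t 20.88 [ 0.5277 -0.2484  0.1502] 0.0916 [0.168  0.0307 0.9824]
(array([ 0.5273, -0.2491,  0.0764]), array([ 0.0003,  0.0004, -0.    ]))
down t 21.88 [ 0.5277 -0.2494  0.077 ] 0.0914 [-0.3863 -0.402   0.0507]
[[ 0.9926  0.1214  0.0009]
 [ 0.1214 -0.9926 -0.0007]
 [ 0.0008  0.0008 -1.    ]] [-0.045   0.0464  0.0061]
closed t 23.02 [ 0.5274 -0.249   0.0763] 0.0178 [ 0.6009  0.6872 -0.3885]
```

View pics/s6.png

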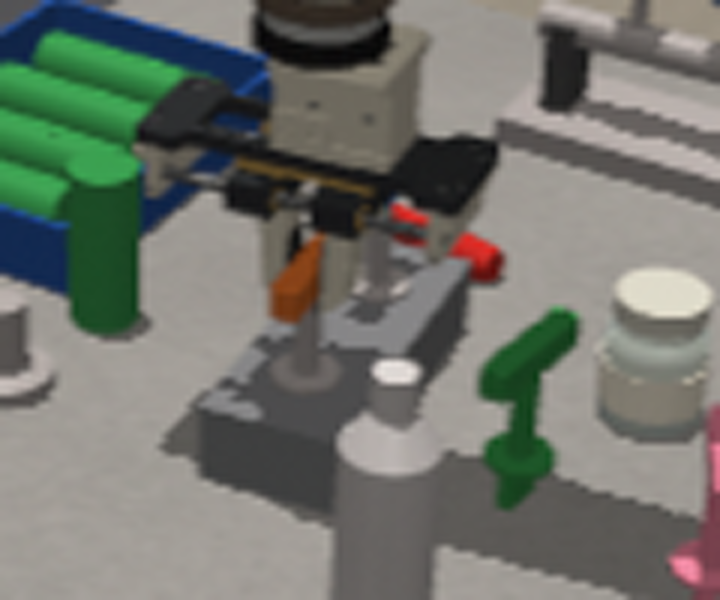

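Gap is 17.8 mm, so the bar is gripped, with the key end at TCP + 56 mm along tool z. Lift and move to the lock.

```bash
python3 - <<'E'
from bench import manip, effector, viewer
from h import *
import pickle
T=lambda s='':print(s,'t',round(manip.current_clock(),2),manip.current_tool_pos(),round(manip.current_finger_gap(),4),manip.current_force())
print('cyl',onz(viewer.get_calibration('top'),[(258,231)],.18))
p=manip.current_tool_pos()
manip.servo_line(p+[0,0,.045],vel=.08);T()
manip.servo_line([p[0],p[1],.27],vel=.3);T()
manip.move_pose(M+.12*n,tq(1.135-np.pi/2));T()
goto(M+.085*n,tq(1.135-np.pi/2),vel=.15);T(); print(M+.085*n, manip.current_q())
c=viewer.get_calibration('wrist'); im=viewer.get_image('wrist'); pickle.dump(c,open('w6.pkl','wb')); cv2.imwrite('pics/w6.png',im[:,:,::-1])
im=viewer.get_image('side'); cv2.imwrite('pics/s7.png',im[:,:,::-1]);cv2.imwrite('pics/s7c.png',cv2.resize(im[140:240,160:280,::-1],None,fx=6,fy=6,interpolation=2))
im=viewer.get_image('top'); cv2.imwrite('pics/t7.png',im[:,:,::-1]);cv2.imwrite('pics/t7c.png',cv2.resize(im[100:220,130:280,::-1],None,fx=5,fy=5,interpolation=2))
E
```

```text
cyl [[ 0.3986 -0.107   0.18  ]]
 t 23.78 [ 0.5271 -0.2493  0.1213] 0.0175 [ 0.3735  0.094  -1.3218]
 t 24.43 [ 0.5267 -0.2492  0.2693] 0.0173 [-0.1713  0.6363 -2.451 ]
 t 25.55 [0.537  0.0528 0.2259] 0.0178 [-0.5061 -0.7524 -2.0789]
 t 25.93 [0.5509 0.0662 0.1964] 0.0175 [-0.4299  0.3842 -2.6627]
[0.5505 0.0657 0.1961] [ 1.2762  0.3945 -1.3475  2.1861  0.043   0.4285  0.2673]
```

View pics/w6.png

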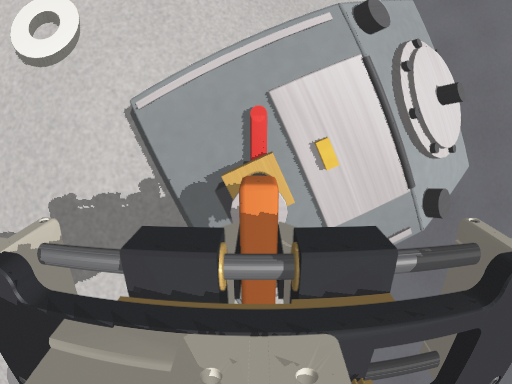

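View pics/s7c.png

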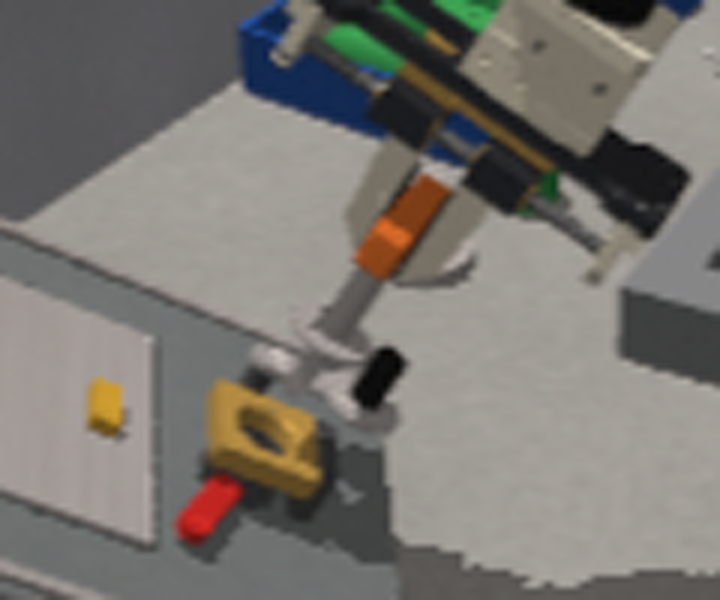

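View pics/t7c.png

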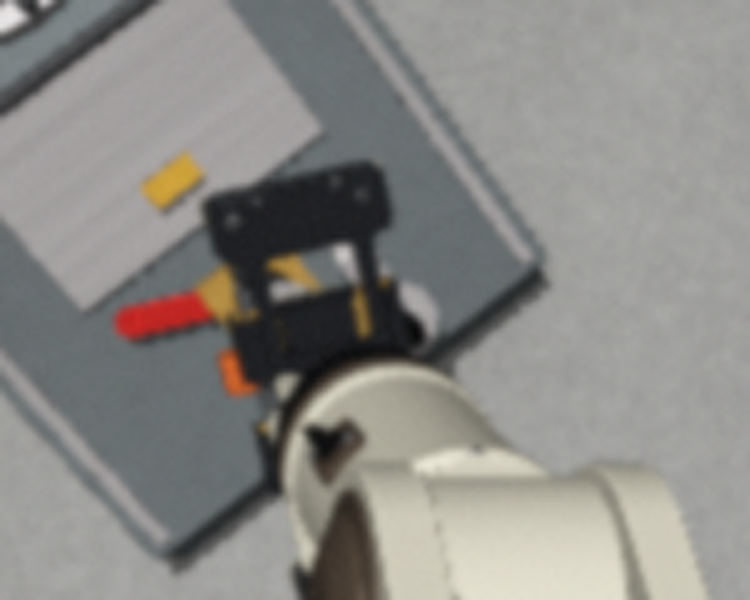

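The side view shows the key upright in the jaws above the bore (at s7c (265,425)), and the bar is centred in the wrist view at column 259. Descending with force checks.

```bash
python3 - <<'E'
from bench import manip, effector, viewer
from h import *
def T(s=''):
    d=manip.current_tool_pos()-M; f=manip.current_force()
    print(s,'t',round(manip.current_clock(),2),'loc mm',np.round(1e3*np.array([d@u,d@v,d@n]),1),'f',np.round([f@u,f@v,f@n],1),round(manip.current_finger_gap(),4))
    return d@n,f@n
a=1.135-np.pi/2
f0=manip.current_force()
cmd,_=goto(M+.060*n,tq(a),vel=.1,tol=.0005);T()
off=cmd-(M+.060*n)
for h in (.054,.050,.046,.043,.040,.037):
    manip.servo_line(M+h*n+off,vel=.04); hh,fn=T(h)
    if abs(manip.current_force()@n+2.)>8 and hh-h>.002: print('contact');break
im=viewer.get_image('side'); cv2.imwrite('pics/s8c.png',cv2.resize(im[140:240,160:280,::-1],None,fx=6,fy=6,interpolation=2))
E
```

```text
t 26.48 loc mm [ 0.2  0.1 60.3] f [-0.7 -0.3 -1.9] 0.0178
0.054 t 26.78 loc mm [ 0.1 -0.2 54.3] f [-0.7 -0.6 -0.6] 0.0176
0.05 t 27.03 loc mm [-0.   0.  50.1] f [-0.9  0.9 -1.2] 0.018
0.046 t 27.28 loc mm [-0.1  0.1 46. ] f [-0.9  0.2 -1.4] 0.0178
0.043 t 27.53 loc mm [-0.   0.1 42.9] f [-0.4 -0.3 -1.3] 0.0175
0.04 t 27.78 loc mm [-0.1  0.2 39.9] f [-1.1 -0.8 -1.1] 0.0174
0.037 t 28.03 loc mm [-0.1  0.2 36.8] f [-1.4 -0.4 -2.1] 0.0173
```

View pics/s8c.png

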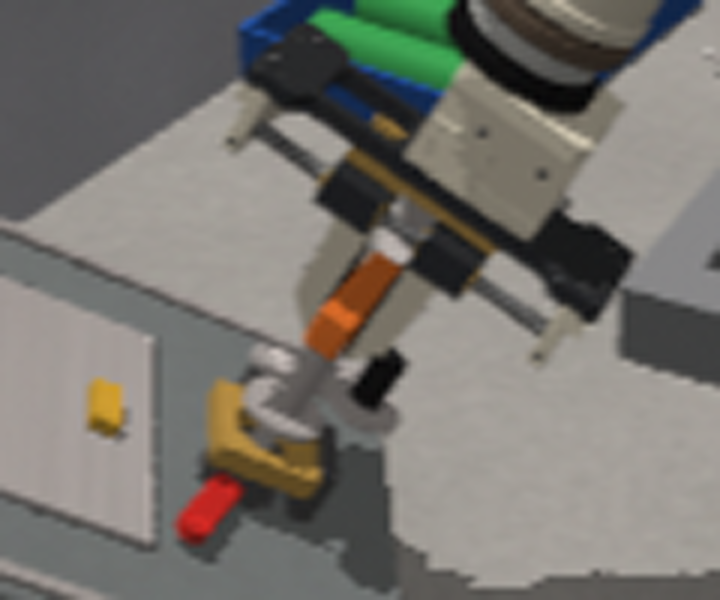

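The blade slid straight into the slot with no contact force, and the shoulder is about 10 mm out. Continuing home.

```bash
python3 - <<'E'
from bench import manip, effector, viewer
from h import *
def T(s=''):
    d=manip.current_tool_pos()-M; f=manip.current_force()
    print(s,'t',round(manip.current_clock(),2),'loc mm',np.round(1e3*np.array([d@u,d@v,d@n]),1),'f',np.round([f@u,f@v,f@n],1),round(manip.current_finger_gap(),4))
    return d@n,f@n
for h in (.034,.031,.029,.0275,.0265,.0255,.0245):
    manip.servo_line(M+h*n,vel=.04); hh,fn=T(h)
    if fn>8: print('contact');break
manip.sleep(.15);T()
im=viewer.get_image('side'); cv2.imwrite('pics/s9c.png',cv2.resize(im[140:240,160:280,::-1],None,fx=6,fy=6,interpolation=2))
E
```

```text
0.034 t 28.33 loc mm [-0.1  0.1 33.9] f [ 0.4  0.4 -1.1] 0.0179
0.031 t 28.58 loc mm [-0.   0.1 30.9] f [-1.1  0.1 -0.7] 0.0172
0.029 t 28.83 loc mm [-0.   0.1 28.9] f [-0.6 -0.5 -1.7] 0.0174
0.0275 t 29.08 loc mm [-0.   0.  27.4] f [-0.6 -0.6 -1. ] 0.0177
0.0265 t 29.33 loc mm [-0.   0.  26.5] f [-0.1 -0.5 -1.3] 0.0175
0.0255 t 29.58 loc mm [ 0.1 -0.1 25.8] f [-1.8  2.6 12.7] 0.0173
contact
 t 29.73 loc mm [ 0.1 -0.1 25.9] f [-1.4  2.5 11.7] 0.0179
```

View pics/s9c.png

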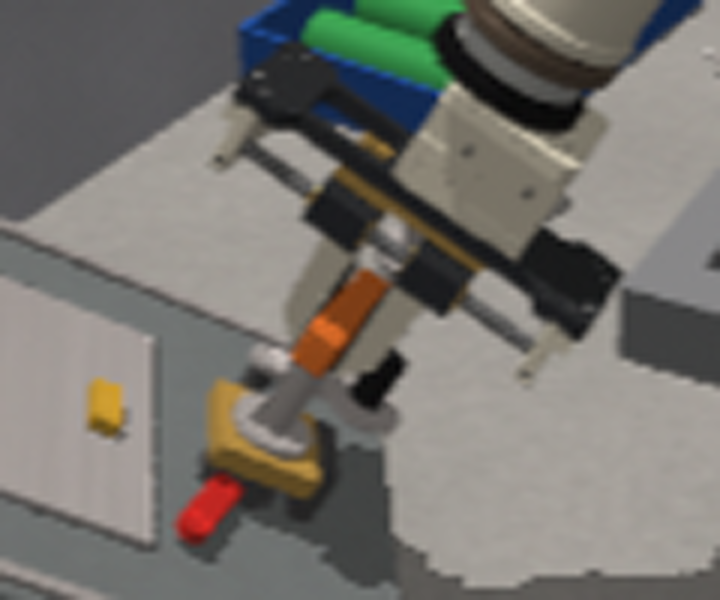

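Home: the shoulder is on the collar, with contact at 25.8 mm as predicted. Now turn clockwise.

```bash
python3 - <<'E'
from bench import manip, effector, viewer
from h import *
def T(s=''):
    d=manip.current_tool_pos()-M; f=manip.current_force(); m=manip.current_wrist_torque()
    x=R.from_quat(manip.current_tcp_rot()).as_matrix()[:,1]
    print(s,'t',round(manip.current_clock(),2),'loc mm',np.round(1e3*np.array([d@u,d@v,d@n]),1),'f',np.round([f@u,f@v,f@n],1),'mz',round(m@n,2),'beta',round(np.arctan2(x@v,x@u),3),round(manip.current_finger_gap(),4))
    return m@n
effector.close(f_grip=60); T()
for b in list(np.arange(1.03,0.0,-.1))+[.0,-.05,-.09]:
    manip.servo_line(M+.0256*n,tq(b-np.pi/2),vel=.05); mz=T(round(b,2))
    if np.linalg.norm(manip.current_force())>50: print('F');break
manip.sleep(.2);T()
im=viewer.get_image('side'); cv2.imwrite('pics/s10c.png',cv2.resize(im[140:240,160:280,::-1],None,fx=6,fy=6,interpolation=2))
im=viewer.get_image('wrist'); cv2.imwrite('pics/w10.png',im[:,:,::-1])
E
```

```text
t 30.0 loc mm [ 0.1 -0.2 25.9] f [-1.1  2.  12.6] mz 0.02 beta -2.006 0.0176
1.03 t 30.26 loc mm [ 0.1 -0.  25.9] f [-0.9  2.3 11.5] mz 0.04 beta -2.109 0.0175
0.93 t 30.51 loc mm [ 0.   0.  25.9] f [-1.6  2.3 11.5] mz 0.09 beta -2.209 0.0177
0.83 t 30.76 loc mm [-0.   0.1 25.9] f [-0.7  1.7 12.5] mz 0.12 beta -2.309 0.0177
0.73 t 31.01 loc mm [-0.1  0.2 25.9] f [-2.5  1.4 13. ] mz 0.13 beta -2.409 0.0175
0.63 t 31.26 loc mm [-0.2  0.2 25.9] f [-1.3  2.8 12.3] mz 0.13 beta -2.509 0.0177
0.53 t 31.51 loc mm [-0.2  0.3 25.9] f [-1.4  3.2 13.5] mz 0.14 beta -2.609 0.0177
0.43 t 31.76 loc mm [-0.3  0.4 25.9] f [-2.6  2.8 12.9] mz 0.1 beta -2.709 0.0173
0.33 t 32.01 loc mm [-0.3  0.5 25.9] f [-2.7  3.  14. ] mz 0.11 beta -2.809 0.0175
0.23 t 32.26 loc mm [-0.3  0.6 25.8] f [-1.2  3.4 13.9] mz 0.16 beta -2.909 0.0177
0.13 t 32.51 loc mm [-0.4  0.6 25.9] f [-2.   3.2 14.1] mz 0.12 beta -3.009 0.0174
0.03 t 32.76 loc mm [-0.4  0.8 25.9] f [-2.   3.8 15.7] mz 0.15 beta -3.109 0.0177
0.0 t 33.01 loc mm [-0.3  0.9 25.8] f [-2.7  3.1 14.8] mz 0.36 beta -3.137 0.0176
-0.05 t 33.26 loc mm [-0.3  0.9 25.9] f [-2.   4.1 14.1] mz 0.27 beta 3.095 0.0177
-0.09 t 33.51 loc mm [-0.3  1.  25.9] f [-2.1  4.5 15.1] mz 0.28 beta 3.056 0.0176
 t 33.71 loc mm [-0.3  0.9 25.9] f [-2.8  3.9 15.4] mz 0.26 beta 3.056 0.0175
```

View pics/s10c.png

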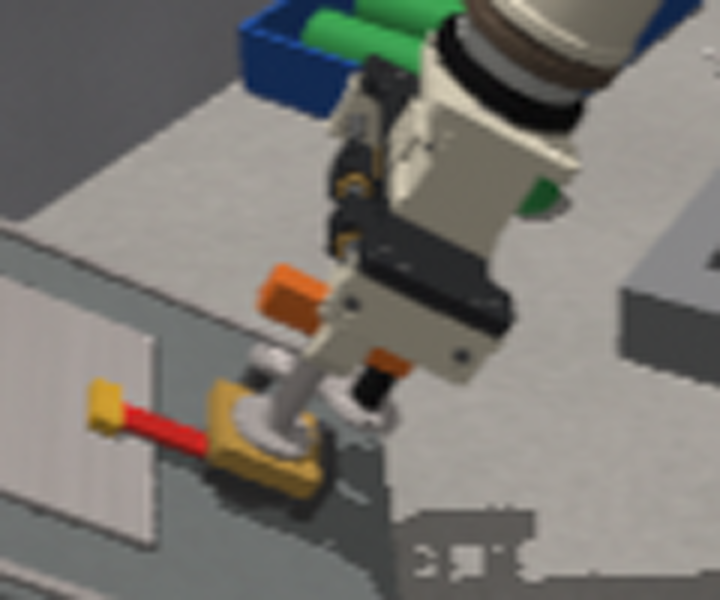

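View pics/w10.png

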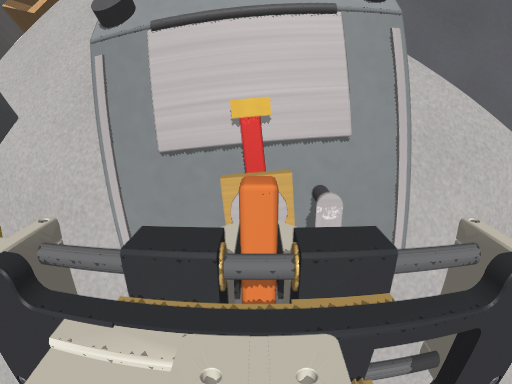

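The arm now lies under the hatch keeper. I'll check its angle, ease the press, release and retract.

```bash
python3 - <<'E'
from bench import manip, effector, viewer
from h import *
import pickle
def T(s=''):
    d=manip.current_tool_pos()-M; f=manip.current_force(); m=manip.current_wrist_torque()
    print(s,'t',round(manip.current_clock(),2),'loc mm',np.round(1e3*np.array([d@u,d@v,d@n]),1),'f',np.round([f@u,f@v,f@n],1),'mz',round(m@n,2),round(manip.current_finger_gap(),4))
c=viewer.get_calibration('wrist')
for px in ((255,168),(250,118)):
    X=onplane(c,[px],M-.019*n,n,True)[0]-M; print('arm',X@u,X@v,np.arctan2(X@v,X@u))
manip.servo_line(M+.0263*n-.0003*u+.0007*v,tq(-.06-np.pi/2),vel=.03);T('ease')
effector.open_jaws();T('open')
p=manip.current_tool_pos()
manip.servo_line(p+.09*n,vel=.12);T('up')
manip.sleep(.3)
c=viewer.get_calibration('wrist'); im=viewer.get_image('wrist'); pickle.dump(c,open('w11.pkl','wb')); cv2.imwrite('pics/w11.png',im[:,:,::-1])
im=viewer.get_image('side'); cv2.imwrite('pics/s11.png',im[:,:,::-1]);cv2.imwrite('pics/s11c.png',cv2.resize(im[140:240,160:280,::-1],None,fx=6,fy=6,interpolation=2))
E
```

```text
arm 0.027730660632326862 0.0005835389138223441 0.021039989338544562
arm 0.0666553563344682 0.0009909085792711473 0.014865055798958852
ease t 34.06 loc mm [-0.3  1.  26.2] f [-1.   0.3 -0.4] mz 0.01 0.0175
open t 35.31 loc mm [-0.3  0.7 26.3] f [ 0.4 -0.2 -0.5] mz 0.02 0.0916
up t 36.21 loc mm [ -0.6   0.7 116.1] f [ 1.1 -0.4 -0.7] mz -0.05 0.0917
```

View pics/w11.png

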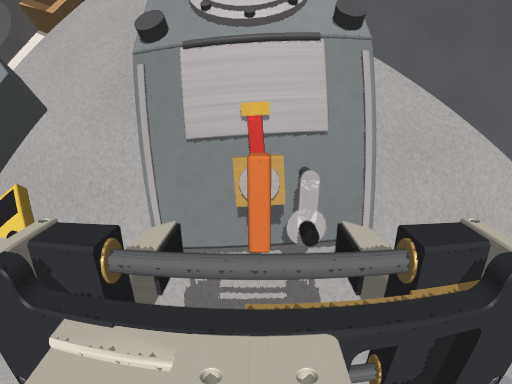

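View pics/s11.png

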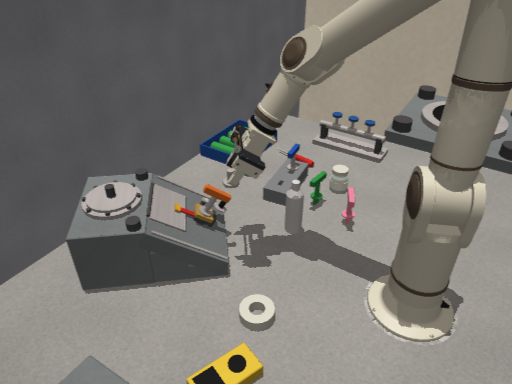

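View pics/s11c.png

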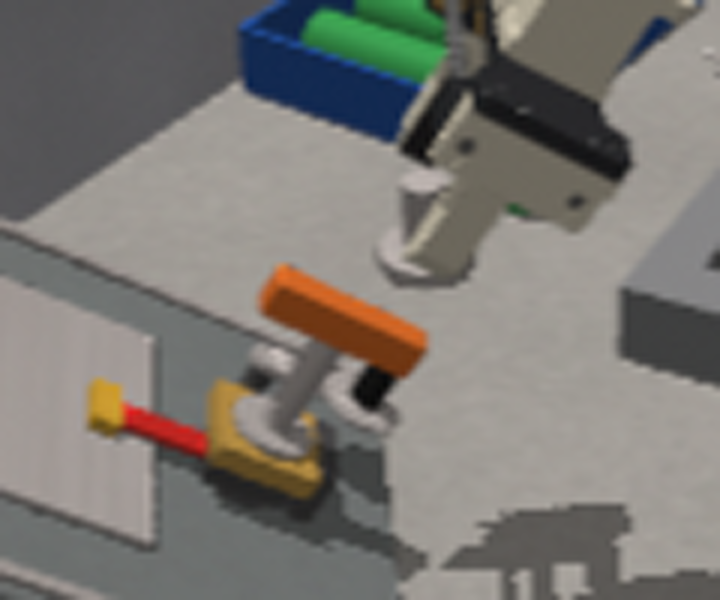

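```bash
python3 - <<'E'
from bench import viewer,manip
from h import *
import pickle
c=pickle.load(open('w11.pkl','rb')); L=lambda X:np.array([(X-M)@u,(X-M)@v,(X-M)@n])
g=lambda px,h:L(onplane(c,[px],M+h*n,n,True)[0])
a,b=g((259,156),.082),g((259.5,251),.082); print('bar ends',a,b,'len',np.hypot(*(a-b)[:2]),'ctr',(a+b)/2)
k=g((309,233),.036); print('knob',k,'cover',np.arctan2(-k[0],k[1]+.052),np.hypot(k[0],k[1]+.052))
e=g((256,118),-.019); print('arm',np.arctan2(e[1],e[0]))
s=viewer.get_image('side')[:,:,::-1]; h=cv2.cvtColor(np.ascontiguousarray(s),cv2.COLOR_BGR2HSV)
m=((h[...,0]>=4)&(h[...,0]<=14)&(h[...,1]>140)&(h[...,2]>60)); m[:, :195]=0; m[:,245:]=0; m[:170]=0; m[220:]=0
ys,xs=np.nonzero(m); r=cv2.minAreaRect(np.c_[xs,ys].astype(np.float32)); print(r)
cs=viewer.get_calibration('side'); print('expected handle centre px',proj(cs,M+.071*n), 'blue key now vs start: see pic')
E
```

```text
bar ends [ 0.0387 -0.0021  0.082 ] [-0.0382  0.002   0.082 ] len 0.07697853519181796 ctr [ 0.0002 -0.      0.082 ]
knob [-0.0453 -0.0457  0.036 ] cover 1.4320474085476471 0.04572638796084491
arm -0.008051905878900385
((216.9000244140625, 193.20001220703125), (27.72724151611328, 8.497057914733887), 26.56505012512207)
expected handle centre px [[217.5034 192.4947]] blue key now vs start: see pic
```

Every check agrees: the handle is within 1 px of where a fully home key puts it, and the arm is within 0.01–0.02 rad of up-slope. The blue key is still in its slot in the side view. Handing in.

```bash
python3 -c "
from bench import manip
manip.hand_in(); print(manip.current_clock())"
```

```text
the job is handed in; nothing more can be done
the job is handed in; nothing more can be done
```

The hatch is locked: I swung the dust cover clear and took the orange key from the rack. It dropped fully home with no turning needed, and I turned it clockwise to the stop using only the key. I then released it, backed off and handed in at about 37 s. `hand_in` gives no verdict, so this rests on my own checks.

**Last checks**
- **Latch:** the red arm measured within about 0.02 rad of straight up the slope, so the latch is about 1.38–1.4 rad.
- **Key:** the shoulder met the collar where predicted, and after release the handle lies within 1 px of the position for a fully home key.
- **Cover:** I read its angle as about 1.43 rad. That reading put the knob 46 mm from the pivot instead of 52, so it is rough, but still well above 1.1.
- **Other objects:** in the last side picture the blue key is still in its slot and the other objects look where they were. I judged that by eye and didn't measure it.

**What went wrong**
- **Missed knob:** the first grip on the cover knob closed on nothing. The fingertips looked about 20–25 mm short of the reported TCP, so I went deeper and the second grip held. I then worked from the measured grip on the key, not the stated tool length.
- **Position error:** after one joint-space move the arm settled about 2.5 mm off target, so I corrected that by commanding an offset.

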